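Open the screw press over the glued battery case

ROBOT

A 6-joint arm with a two-finger parallel gripper is mounted at the origin on the work surface. World frame = base frame: x ahead of the robot, y to its left, z up, the work surface at z = 0. Lengths are in m, angles in rad, forces in N, time in s.
With the tool pointing down it reaches from about 0.375 to 0.9 m from the base axis. Payload 3.1 kg.
Tool frame: the origin (TCP) lies midway between the tips of the shut fingers; the grasp point (between the pads) lies 19 mm behind it; z points along the fingers, y is the line along which they close (so a half turn about z gives the same grasp; the last joint's range is limited). The gripper opens to 87 mm and grips with 3 to 60 N. Pads are 19 mm wide; open, the fingers measure 117 mm over their backs; the gripper's body (75 mm by 190 mm) begins 51 mm behind the grasp point.
Start: joints at [1.081, 0.527, 1.433, -0, 1.181, -0.178], TCP at [0.192, 0.595, 0.223] pointing down, gripper open.
Joint ranges: [-3.08, 3.08], [-0.75, 2.2], [0.22, 2.44], [-1.43, 4.57], [0, 2.65], [-2.85, 2.85]. Speed limits (rad/s): [2.79, 2.79, 3.14, 3.14, 3.14, 3.14].

INTERFACE

Orientations are given as a unit quaternion [x, y, z, w].
In Python, from rig import * gives the robot as it stands. The module is installed in compiled form; this text tells all that it offers.
- The arm moves only by the tool jog_arm, never from a script. Its argument "moves" is a list of rows, each an object with "travel": the shift along the tool's x, y, z in mm, a list of three; "roll": the turn about the tool's z in rad; "hand": the closure, from -1 (fully open) to 1 (shut), so that 0 is half open. A call has 1 to 8 rows; each row shifts and turns the commanded pose from where the row before left it, along the tool's axes as they then stand; what a row does not reach is not made up. A row lasts 1/10 s, in which the tool goes at most 50 mm and 8.59 degrees, less where a joint would pass 70% of its speed; a pose out of reach is approached as far as the arm can. A call is refused whole if a number of a shift passes 50 or a number of a turn 0.15, either way. A call with a gripper value outside its range is refused whole. The fingers move at their own pace and stop on an object; "squeeze" is the grip in N (left out, the last holds). Time passes only in rows, so rows that do not move let the fingers close. It gives the time, the measured TCP pose, the force, the opening and the grip force at its end, in the units of the state.
- state(): the state, without advancing time (a new reading comes with each control period).
- capture(name): name is "side" or "top"; returns a dict with "image" (384x512x3 uint8, red, green, blue), "intrinsics" (3x3 intrinsics, pixels), "view" (4x4, takes a point from world to camera coordinates). Camera axes: x right, y up, looking along -z (the intrinsics and any distortion apply to the point x, -y, -z); pixel columns grow to the right and rows downward; lengths in m; the calibration is good to about 2 mm. A picture is of the moment at which its call begins. There is no depth.
- job_done(): hands the job in; it is judged then, once.
Trained networks look in a picture, given as the dict that the camera call returned (one of the last four; its "shot" number tells which), for a name from the list of things; names that differ only in an ending like _2 or _b are one class to them, and where a whole thing is asked for, a point or a joint stands for the part that bears it (a point fixed in the world has none). Each returns a list of dicts, best first, with "conf" (0 to 1); they miss things now and then, are a little off and sometimes report something else, mostly with a low value. They report only what shows in the picture. A call takes as long as a camera call. They do not tell look-alikes from the thing itself.
- search_frame(picture, label): "location" ([x, y, z] in m, in world coordinates, good to about 4 mm: the middle of the surface that is visible of it).
- trace(picture, label): "region" (384x512 bool, what is visible of it).
- mark_of(picture, label): "location" ([x, y, z] in m, in world coordinates, good to about 4 mm: a listed point, or the origin of a listed thing).
The state is a dict: "t": time; "qpos": joint angles; "joint_vel": joint speeds; "tau": joint torques, N m; "position": TCP position; "eef_rot": TCP orientation; "contact_force": force on the tool from outside, world axes, zero at the start; "moment": the same for the moment, N m; "grip_width": finger opening in m; "finger_force": force on a finger pad.
Only numpy, scipy, OpenCV 4.12 (cv2) and the standard library are available. Lean on these libraries where they do the work, as an engineer would, in place of code of your own. Each camera call takes 0.05 s, during which the arm holds its last target. There are 200 camera calls.

TASK

The glue on the black battery case has set. Open the bench press that holds it by turning its red handwheel anticlockwise (seen from above) until the screw is up at its stop, about a fifth of a turn, letting your hand rise with the wheel; then let go. Leave the case standing where it is and leave the press with the black wheel alone.

Things in the scene. Friction and masses are not known exactly. Their poses are not given: they have to be found in the camera images.
- red_wheel_centre (a point): Centre of the red handwheel, on its vertical screw, half-way up the rim. A round level disc 58 mm across, 12 mm thick, free above: can be gripped across the rim from above at any yaw; white mark on top. Below: a green press, base 150 x 160 x 20 mm, two posts, crossbar 34 x 160 mm with its top 45 mm under the wheel's centre when shut, nut and caps 8 mm more. Wheel, stem and foot rise together.
- red_wheel (a joint): Angle of the red wheel, rad. 0 = fully down, grows as it is turned anticlockwise seen from above, 1.3 = hard upper stop. It starts between 0 and 0.25. The screw is steep: the wheel rises 10 mm per radian (13 mm in all). Turning takes about 0.3 N m and it stays where it is left.
- black_wheel_centre (a point): Centre of the black handwheel of a second press of the same kind and size, which holds an orange jig with four blue cells; leave it alone. The two presses may stand either way round, left or right.
- case_centre (a point): Centre, half-way up, of the loose black battery case with its lid on, 62 x 62 x 88 mm, about 0.3 kg, standing on the red wheel's press under the foot, with the foot 0.5 to 3 mm over its lid. Not to be moved.
Mind the look-alikes: they are no part of the job. What is shaped like the part that bears case_centre but brown or pink is not meant.

How it is judged:
At the end, for the whole second after the job is handed in: The red wheel stands at 1.0 rad or more (within 0.3 rad, 3 mm of rise, of its upper stop at 1.3 rad) and is at rest; the case is upright and within 12 mm of where it stood; the black wheel has been turned less than 0.3 rad (3 mm of height) (value of joint red_wheel above 1 rad and velocity of joint red_wheel below 0.05 rad/s and distance of case_centre from where it was at the start of the episode below 0.012 m and angle between case_centre's own z axis and vertical below 0.17 rad and distance of black_wheel_centre from where it was at the start of the episode below 0.003 m); the robot touches nothing.
It fails at once if the press with the black wheel is turned (its wheel rises or sinks 3 mm) (distance of black_wheel_centre from where it was at the start of the episode above 0.003 m).
It fails at once if the case is shifted by more than 20 mm (distance of case_centre from where it was at the start of the episode above 0.02 m).
It also fails if it takes over 35 s, if anything falls off the work surface, if the arm or the gripper's body presses on something with over 40 N, if the wrist force passes 120 N, or if a joint passes its speed limit or range.

## Working session

There is one attempt and no reset: what is moved stays moved. The work goes in short steps, Python scripts to look and compute and a tool call to move; the robot and the scene stay as the last step left them, time stands still between calls to the robot, and variables do not carry over. Pictures are saved under pics/ and viewed, at most 10 in all, crops included, and the job is handed in when it is done.

Besides the shell and the picture viewer there is one more tool, called after "Request:" in YAML: its name, and indented under it one key for each argument. jog_arm: Moves the arm, as the interface text tells. Its arguments: {"type":"object","properties":{"moves":{"type":"array","items":{"type":"object","properties":{"travel":{"type":"array","items":{"type":"number"}},"roll":{"type":"number"},"hand":{"type":"number"}}}},"squeeze":{"type":"number"}},"required":["moves"]}

```bash
mkdir -p pics; python3 - <<'E'
from rig import *
import cv2,numpy as np
ims=[]
for n in("top","side"):
    p=capture(n); ims.append(p["image"])
    for l in("red_wheel_centre","black_wheel_centre","case_centre"):
        print(n,l,[(np.round(d["location"],3).tolist(),round(d["conf"],2)) for d in mark_of(p,l)])
    print(n,"sf",[(np.round(d["location"],3).tolist(),round(d["conf"],2)) for d in search_frame(p,"red_wheel")])
    cv2.imwrite(f"pics/{n}.png",p["image"][:,:,::-1])
s=state();print(s["position"],s["eef_rot"],s["t"],s["grip_width"],s["contact_force"])
E
```

```text
top red_wheel_centre [([0.562, -0.168, 0.209], 0.76)]
top black_wheel_centre [([0.475, 0.16, 0.206], 0.82)]
top case_centre [([0.552, -0.364, 0.042], 0.81), ([0.76, -0.233, 0.044], 0.71), ([0.376, -0.17, 0.044], 0.59), ([0.559, -0.165, 0.061], 0.51)]
top sf [([0.564, -0.162, 0.209], 0.73)]
side red_wheel_centre [([0.56, -0.167, 0.204], 0.69)]
side black_wheel_centre [([0.479, 0.163, 0.202], 0.64)]
side case_centre [([0.56, -0.166, 0.06], 0.75), ([0.378, -0.172, 0.043], 0.63), ([0.766, -0.226, 0.042], 0.63), ([0.549, -0.363, 0.045], 0.62)]
side sf [([0.559, -0.174, 0.211], 0.62)]
[0.19167871 0.5948156  0.22250805] [ 1.55275496e-01  9.87871204e-01 -6.18527945e-05 -9.84800120e-06] 0.5 0.08673243853641834 [-0.24723333 -0.43956857  0.00553605]
```

View pics/top.png

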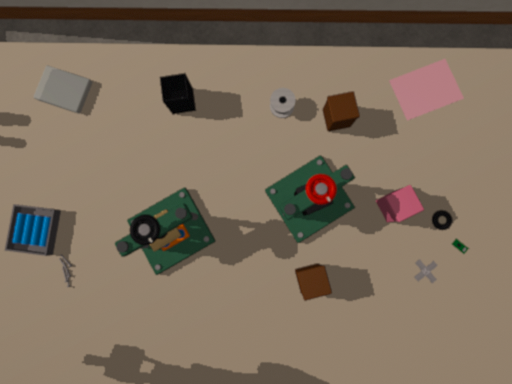

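View pics/side.png

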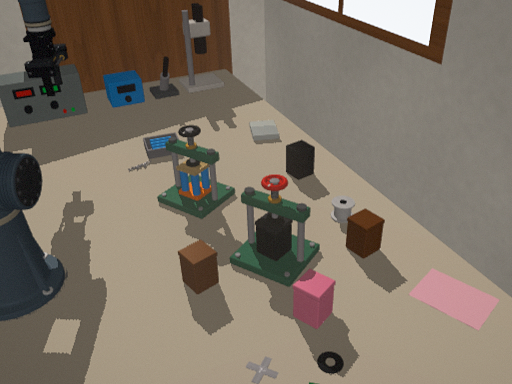

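The candidates in the top picture:
- **Wheels:** the red wheel is at (321,189). The black wheel at (145,230) sits over the orange jig, so it is the one to leave alone. The black ring at (442,220) is loose and lies on the table.
- **Case-shaped blocks:** (340,110) and (313,281) are brown and (400,204) is pink, so none of those is meant. The black one at (178,93) stands free on the table.
- **The case meant:** it is under the red wheel, at (273,235) in the side view.

Next I'll triangulate the wheel centre and confirm it in a crop.

```bash
cat > h.py <<'E'
from rig import *
import cv2,numpy as np
from scipy.spatial.transform import Rotation as R
def P(p): return np.array(p["intrinsics"])@np.diag([1,-1,-1])@np.array(p["view"])[:3]
def ell(p):
    hsv=cv2.cvtColor(p["image"],cv2.COLOR_RGB2HSV)
    m=((hsv[...,0]<6)|(hsv[...,0]>174))&(hsv[...,1]>200)&(hsv[...,2]>110)
    n,lab,st,ce=cv2.connectedComponentsWithStats(m.astype(np.uint8))
    k=1+st[1:,4].argmax()
    c=max(cv2.findContours((lab==k).astype(np.uint8),0,1)[0],key=len)
    return cv2.fitEllipse(cv2.convexHull(c)), st[k]
E
python3 - <<'E'
from h import *
a,b=capture("top"),capture("side")
(ea,sa),(eb,sb)=ell(a),ell(b); print(ea,sa,eb,sb)
X=cv2.triangulatePoints(P(a),P(b),np.array(ea[0]),np.array(eb[0])); X=(X[:3]/X[3]).ravel(); print(X)
for p,e in((a,ea),(b,eb)):
    q=P(p)@np.r_[X,1]; print(q[:2]/q[2])
s=state(); Rm=R.from_quat(s["eef_rot"])
print("shift tool mm",Rm.inv().apply(X-s["position"])*1000)
c=[cv2.resize(p["image"][int(e[0][1])-50:int(e[0][1])+50,int(e[0][0])-50:int(e[0][0])+50],(390,390),interpolation=cv2.INTER_CUBIC) for p,e in((a,ea),(b,eb))]
cv2.imwrite("pics/crop.png",np.hstack(c)[:,:,::-1])
E
```

```text
((320.2115173339844, 188.51461791992188), (29.3200626373291, 29.737993240356445), 78.7359848022461) [305 174  31  30 524] ((23.389619827270508, 92.58248138427734), (5.154497146606445, 16.271129608154297), 84.25757598876953) [16 90 16  6 62]
[ 0.27310015 -0.15840798  0.53967476]
[362.73746219 463.58710528]
[106.29878689  43.30795939]
shift tool mm [-308.54915452 -691.97083649 -317.10749864]Traceback (most recent call last):
  File "<stdin>", line 9, in <module>
cv2.error: OpenCV(4.12.0) /io/opencv/modules/imgproc/src/resize.cpp:4208: error: (-215:Assertion failed) !ssize.empty() in function 'resize'
```

The colour mask picked up an instrument display in the side view, so I'll restrict it to the network's wheel region.

```bash
cat > h.py <<'E'
from rig import *
import cv2,numpy as np
from scipy.spatial.transform import Rotation as R
def P(p): return np.array(p["intrinsics"])@np.diag([1,-1,-1])@np.array(p["view"])[:3]
def ell(p,guess=(0.561,-0.168,0.207)):
    q=P(p)@np.r_[guess,1]; u,v=(q[:2]/q[2]).astype(int)
    hsv=cv2.cvtColor(p["image"],cv2.COLOR_RGB2HSV)
    m=((hsv[...,0]<6)|(hsv[...,0]>172))&(hsv[...,1]>170)&(hsv[...,2]>70)
    w=np.zeros_like(m); w[v-22:v+22,u-22:u+22]=1
    n,lab,st,ce=cv2.connectedComponentsWithStats((m&w).astype(np.uint8))
    k=1+st[1:,4].argmax()
    c=max(cv2.findContours((lab==k).astype(np.uint8),0,1)[0],key=len)
    return cv2.fitEllipse(cv2.convexHull(c)), st[k]
E
python3 - <<'E'
from h import *
a,b=capture("top"),capture("side")
(ea,sa),(eb,sb)=ell(a),ell(b); print(ea,sa,eb,sb)
X=cv2.triangulatePoints(P(a),P(b),np.array(ea[0]),np.array(eb[0])); X=(X[:3]/X[3]).ravel(); print(X)
for p,e in((a,ea),(b,eb)):
    q=P(p)@np.r_[X,1]; print(q[:2]/q[2])
s=state(); Rm=R.from_quat(s["eef_rot"])
print("shift tool mm",Rm.inv().apply(X-s["position"])*1000)
c=[cv2.resize(p["image"][int(e[0][1])-50:int(e[0][1])+50,int(e[0][0])-50:int(e[0][0])+50],(390,390),interpolation=cv2.INTER_CUBIC) for p,e in((a,ea),(b,eb))]
cv2.imwrite("pics/crop.png",np.hstack(c)[:,:,::-1])
E
```

```text
((320.4989929199219, 188.8351287841797), (30.106578826904297, 30.970399856567383), 113.29356384277344) [305 174  32  31 601] ((274.02362060546875, 182.25840759277344), (15.883074760437012, 25.9676570892334), 89.6911392211914) [261 175  26  16 253]
[ 0.56203859 -0.16562199  0.20493965]
[320.45049494 188.96120763]
[274.09092109 182.24465477]
shift tool mm [-585.78991841 -610.16609721   17.63688022]
```

View pics/crop.png

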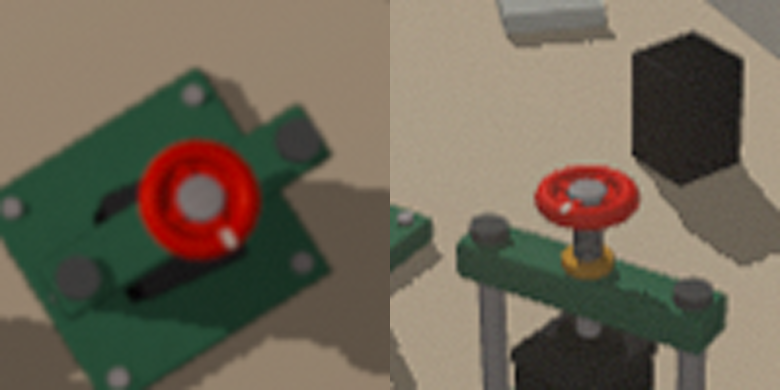

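The crop shows the red wheel on the green press, white mark at about 5 o'clock, with a black case under its foot and the space above free. The wheel centre is at (0.562, -0.166, 0.205). I'll rise first, then cross over.

Request:
jog_arm:
  moves:
    - {"travel":[0,0,-45],"hand":-1}
    - {"travel":[0,0,-45],"hand":-1}
    - {"travel":[-34,-35,0],"hand":-1}
    - {"travel":[-34,-35,0],"hand":-1}
    - {"travel":[-34,-35,0],"hand":-1}
    - {"travel":[-34,-35,0],"hand":-1}
    - {"travel":[-34,-35,0],"hand":-1}
    - {"travel":[-34,-35,0],"hand":-1}
  squeeze: 40

```text
schema error: expected keys travel, roll, hand
```

Request:
jog_arm:
  moves:
    - {"travel":[-34,-35,0],"hand":-1}
    - {"travel":[-34,-35,0],"hand":-1}
    - {"travel":[-34,-35,0],"hand":-1}
    - {"travel":[-34,-35,0],"hand":-1}
    - {"travel":[-34,-35,0],"hand":-1}
    - {"travel":[-34,-35,0],"hand":-1}
    - {"travel":[-34,-35,0],"hand":-1}
    - {"travel":[0,0,0],"hand":-1}

```text
schema error: expected keys travel, roll, hand
```

```bash
python3 - <<'E'
from h import *
s=state();print(s["t"],s["position"],s["qpos"],s["contact_force"])
print(R.from_quat(s["eef_rot"]).inv().apply(np.array([.562,-.166,.186])-s["position"])*1000)
E
```

```text
0.7 [0.19169492 0.59483756 0.22255738] [ 1.08048542e+00  5.27481070e-01  1.43270834e+00 -5.47297675e-06
  1.18143484e+00 -1.78483977e-01] [-0.10950579  0.23997887 -0.01879974]
[-585.8691713  -610.53710991   36.57654649]
```

Each row needs a roll value too.

Request:
jog_arm:
  moves:
    - {"travel":[0,0,-45],"roll":0,"hand":-1}
    - {"travel":[0,0,-45],"roll":0,"hand":-1}
    - {"travel":[-34,-35,0],"roll":0,"hand":-1}
    - {"travel":[-34,-35,0],"roll":0,"hand":-1}
    - {"travel":[-34,-35,0],"roll":0,"hand":-1}
    - {"travel":[-34,-35,0],"roll":0,"hand":-1}
    - {"travel":[-34,-35,0],"roll":0,"hand":-1}
    - {"travel":[-34,-35,0],"roll":0,"hand":-1}
  squeeze: 40

```text
t: 1.5
position: [0.3219, 0.3307, 0.3129]
eef_rot: [0.155, 0.988, 0.0, 0.0]
contact_force: [0.5, -0.3, 0.9]
grip_width: 0.087
finger_force: 0.0
```

Request:
jog_arm:
  moves:
    - {"travel":[-34,-35,0],"roll":0,"hand":-1}
    - {"travel":[-34,-35,0],"roll":0,"hand":-1}
    - {"travel":[-34,-35,0],"roll":0,"hand":-1}
    - {"travel":[-34,-35,0],"roll":0,"hand":-1}
    - {"travel":[-34,-35,0],"roll":0,"hand":-1}
    - {"travel":[-34,-35,0],"roll":0,"hand":-1}
    - {"travel":[-34,-35,0],"roll":0,"hand":-1}
    - {"travel":[0,0,0],"roll":0,"hand":-1}

```text
t: 2.3
position: [0.4762, 0.0209, 0.3129]
eef_rot: [0.159, 0.987, -0.001, 0.002]
contact_force: [-0.7, 1.3, -0.1]
grip_width: 0.087
finger_force: 0.0
```

```bash
python3 - <<'E'
from h import *
s=state();print(s["t"],s["position"],s["qpos"],s["contact_force"])
print(R.from_quat(s["eef_rot"]).inv().apply(np.array([.562,-.166,.186])-s["position"])*1000)
E
```

```text
2.3 [0.47624798 0.02085443 0.31291973] [-0.18989505  0.21541609  1.67153881 -0.00215868  1.25053676 -1.44135453] [-0.69440937  1.29009122 -0.1389089 ]
[-139.42410503 -150.38994859  127.75126637]
```

Request:
jog_arm:
  moves:
    - {"travel":[-34,-36,0],"roll":0,"hand":-1}
    - {"travel":[-34,-36,0],"roll":0,"hand":-1}
    - {"travel":[-34,-36,0],"roll":0,"hand":-1}
    - {"travel":[-34,-36,0],"roll":0,"hand":-1}
    - {"travel":[0,0,0],"roll":0.14,"hand":-1}
    - {"travel":[0,0,0],"roll":0.14,"hand":-1}
    - {"travel":[0,0,0],"roll":0.14,"hand":-1}
    - {"travel":[0,0,0],"roll":0.14,"hand":-1}

```text
t: 3.1
position: [0.5578, -0.1517, 0.3124]
eef_rot: [0.425, 0.905, 0.0, -0.0]
contact_force: [0.6, -0.3, 0.1]
grip_width: 0.087
finger_force: 0.0
```

Request:
jog_arm:
  moves:
    - {"travel":[0,0,0],"roll":0.14,"hand":-1}
    - {"travel":[0,0,0],"roll":0.14,"hand":-1}
    - {"travel":[0,0,0],"roll":0.14,"hand":-1}
    - {"travel":[0,0,0],"roll":0.14,"hand":-1}
    - {"travel":[0,0,0],"roll":0.14,"hand":-1}
    - {"travel":[0,0,0],"roll":0.14,"hand":-1}
    - {"travel":[0,0,0],"roll":0.14,"hand":-1}
    - {"travel":[0,0,0],"roll":0,"hand":-1}

```text
t: 3.9
position: [0.5579, -0.1515, 0.3126]
eef_rot: [0.799, 0.602, 0.0, -0.0]
contact_force: [0.1, -0.2, -0.3]
grip_width: 0.087
finger_force: 0.0
```

```bash
python3 - <<'E'
from h import *
s=state();print(s["t"],s["position"],s["qpos"],s["contact_force"])
print(R.from_quat(s["eef_rot"]).inv().apply(np.array([.562,-.166,.186])-s["position"])*1000, R.from_quat(s["eef_rot"]).as_matrix())
E
```

```text
3.9 [ 0.55790008 -0.15152438  0.31258426] [-4.58550939e-01  3.72583915e-01  1.43785368e+00  2.79327966e-04
  1.33158640e+00 -1.78667522e-01] [ 0.10267185 -0.19294713 -0.28000724]
[-12.82274159   7.98765574 126.5768657 ] [[ 2.76307312e-01  9.61069299e-01 -2.66652905e-04]
 [ 9.61069275e-01 -2.76307184e-01  4.34270278e-04]
 [ 3.43685719e-04 -3.76263967e-04 -9.99999870e-01]]
```

Request:
jog_arm:
  moves:
    - {"travel":[-13,8,0],"roll":0,"hand":-1}
    - {"travel":[0,0,30],"roll":0,"hand":-1}
    - {"travel":[0,0,30],"roll":0,"hand":-1}
    - {"travel":[0,0,20],"roll":0,"hand":-1}
    - {"travel":[0,0,15],"roll":0,"hand":-1}
    - {"travel":[0,0,15],"roll":0,"hand":-1}
    - {"travel":[0,0,15],"roll":0,"hand":-1}
    - {"travel":[0,0,0],"roll":0,"hand":-1}

```text
t: 4.7
position: [0.561, -0.1674, 0.1854]
eef_rot: [0.799, 0.602, -0.001, -0.002]
contact_force: [0.5, -0.3, 1.3]
grip_width: 0.0872
finger_force: 0.0
```

```bash
python3 - <<'E'
from h import *
s=state();print(s["t"],s["position"],s["contact_force"])
b=capture("side"); a=capture("top")
c=[cv2.resize(p["image"][v-50:v+50,u-50:u+50],(390,390),interpolation=cv2.INTER_CUBIC) for p,(u,v) in((a,(320,189)),(b,(274,182)))]
cv2.imwrite("pics/pre.png",np.hstack(c)[:,:,::-1])
E
```

```text
4.7 [ 0.56104477 -0.16742131  0.18539642] [ 0.53573839 -0.33052801  1.30048868]
```

View pics/pre.png

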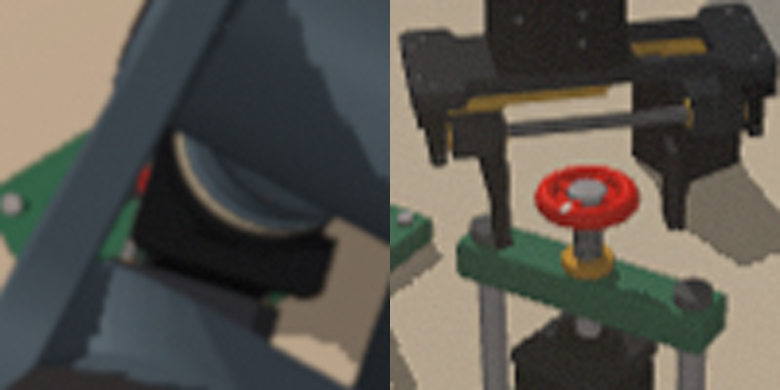

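The fingers straddle the red wheel in the side view (about x 255 and 297, wheel at 274,182) and touch nothing. Closing now.

Request:
jog_arm:
  moves:
    - {"travel":[0,0,0],"roll":0,"hand":1}
    - {"travel":[0,0,0],"roll":0,"hand":1}
    - {"travel":[0,0,0],"roll":0,"hand":1}
    - {"travel":[0,0,0],"roll":0,"hand":1}
    - {"travel":[0,0,0],"roll":0,"hand":1}
    - {"travel":[0,0,0],"roll":0,"hand":1}
  squeeze: 40

```text
t: 5.4
position: [0.5615, -0.1671, 0.1878]
eef_rot: [0.799, 0.601, -0.001, -0.001]
contact_force: [-2.9, 0.5, 3.0]
grip_width: 0.0566
finger_force: 40.0
```

Gripped, with the opening near the wheel's 58 mm. Turning anticlockwise is negative roll, and I'll rise 10 mm per radian.

Request:
jog_arm:
  moves:
    - {"travel":[0,0,-0.8],"roll":-0.08,"hand":1}
    - {"travel":[0,0,-0.8],"roll":-0.08,"hand":1}
    - {"travel":[0,0,-0.8],"roll":-0.08,"hand":1}
    - {"travel":[0,0,-0.8],"roll":-0.08,"hand":1}
    - {"travel":[0,0,-0.8],"roll":-0.08,"hand":1}
    - {"travel":[0,0,-0.8],"roll":-0.08,"hand":1}
    - {"travel":[0,0,0],"roll":0,"hand":1}

```text
t: 6.1
position: [0.5619, -0.1671, 0.1926]
eef_rot: [0.633, 0.774, -0.0, -0.0]
contact_force: [-1.5, 1.4, 2.7]
grip_width: 0.0569
finger_force: 40.0
```

```bash
python3 - <<'E'
from h import *
s=state();print(s["t"],s["position"],s["qpos"],s["contact_force"],s["moment"],s["finger_force"])
E
```

```text
6.1 [ 0.56190789 -0.16708689  0.19263186] [-4.79519252e-01  5.11295052e-01  1.56291353e+00 -1.70956661e-05
  1.06789128e+00 -6.79042634e-01] [-1.45396821  1.40637182  2.68150631] [0.09080645 0.45638644 0.27758365] 39.994970206171274
```

Request:
jog_arm:
  moves:
    - {"travel":[0,0,-0.8],"roll":-0.08,"hand":1}
    - {"travel":[0,0,-0.8],"roll":-0.08,"hand":1}
    - {"travel":[0,0,-0.8],"roll":-0.08,"hand":1}
    - {"travel":[0,0,-0.8],"roll":-0.08,"hand":1}
    - {"travel":[0,0,-0.8],"roll":-0.08,"hand":1}
    - {"travel":[0,0,-0.8],"roll":-0.08,"hand":1}
    - {"travel":[0,0,-0.8],"roll":-0.08,"hand":1}
    - {"travel":[0,0,0],"roll":0,"hand":1}

```text
t: 6.9
position: [0.5623, -0.1669, 0.1982]
eef_rot: [0.395, 0.919, 0.0, 0.0]
contact_force: [-0.8, 1.5, 3.7]
grip_width: 0.0566
finger_force: 40.0
```

```bash
python3 - <<'E'
from h import *
s=state();print(s["t"],s["position"],s["qpos"],s["contact_force"],s["moment"],s["finger_force"])
E
```

```text
6.9 [ 0.56231789 -0.16693403  0.19822711] [-4.79238772e-01  5.04463791e-01  1.55718128e+00  5.89036323e-04
  1.07971061e+00 -1.23765247e+00] [-0.82519164  1.45437256  3.73125171] [0.21662273 0.28997488 0.22447601] 39.994834028184414
```

Request:
jog_arm:
  moves:
    - {"travel":[0,0,-0.5],"roll":-0.05,"hand":1}
    - {"travel":[0,0,-0.5],"roll":-0.05,"hand":1}
    - {"travel":[0,0,0],"roll":0,"hand":1}

```text
t: 7.2
position: [0.5624, -0.1668, 0.1992]
eef_rot: [0.349, 0.937, 0.0, 0.0]
contact_force: [-0.8, 2.2, 3.6]
grip_width: 0.0564
finger_force: 40.0
```

```bash
python3 - <<'E'
from h import *
s=state();print(s["qpos"][5],s["contact_force"],s["moment"],s["finger_force"])
E
```

```text
-1.336420625231528 [-0.82986967  2.15904065  3.63941372] [0.27886519 0.20368467 0.08835322] 39.99516136944294
```

Request:
jog_arm:
  moves:
    - {"travel":[0,0,-0.5],"roll":-0.05,"hand":1}
    - {"travel":[0,0,-0.5],"roll":-0.05,"hand":1}
    - {"travel":[0,0,0],"roll":0,"hand":1}

```text
t: 7.5
position: [0.5624, -0.1668, 0.2002]
eef_rot: [0.302, 0.953, 0.0, 0.0]
contact_force: [0.0, 3.8, 3.7]
grip_width: 0.0567
finger_force: 40.0
```

```bash
python3 - <<'E'
from h import *
s=state();print(s["qpos"][5],s["contact_force"],s["moment"],s["finger_force"])
b=capture("side")
v,u=172,274
cv2.imwrite("pics/mid.png",cv2.resize(b["image"][v-50:v+50,u-50:u+50],(500,500),interpolation=cv2.INTER_CUBIC)[:,:,::-1])
E
```

```text
-1.4364918373086248 [0.01105736 3.825841   3.7191045 ] [0.43036399 0.16262714 0.0721583 ] 39.995075818151236
```

View pics/mid.png

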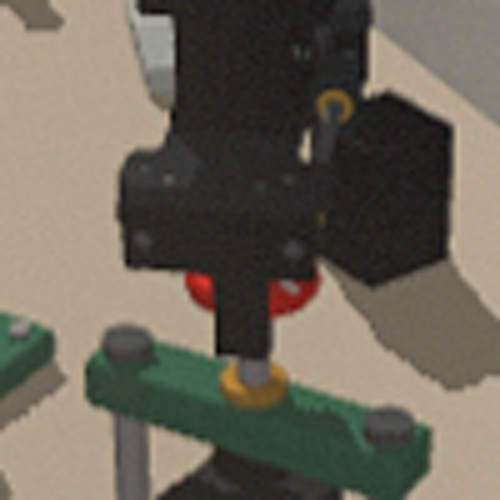

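The white mark has swung round to the right, at about (288,175) in the full picture, so the wheel has turned with the hand by about 1.25 rad and has risen. Letting go and backing straight up.

Request:
jog_arm:
  moves:
    - {"travel":[0,0,0],"roll":0,"hand":-1}
    - {"travel":[0,0,0],"roll":0,"hand":-1}
    - {"travel":[0,0,0],"roll":0,"hand":-1}
    - {"travel":[0,0,0],"roll":0,"hand":-1}
    - {"travel":[0,0,-10],"roll":0,"hand":-1}
    - {"travel":[0,0,-30],"roll":0,"hand":-1}
    - {"travel":[0,0,-40],"roll":0,"hand":-1}
    - {"travel":[0,0,-40],"roll":0,"hand":-1}

```text
t: 8.35
position: [0.5619, -0.1673, 0.3216]
eef_rot: [0.301, 0.954, -0.0, -0.0]
contact_force: [0.1, 0.5, 1.2]
grip_width: 0.0866
finger_force: 0.0
```

Request:
jog_arm:
  moves:
    - {"travel":[30,30,0],"roll":0,"hand":-1}
    - {"travel":[30,30,0],"roll":0,"hand":-1}
    - {"travel":[30,30,0],"roll":0,"hand":-1}
    - {"travel":[30,30,0],"roll":0,"hand":-1}
    - {"travel":[30,30,0],"roll":0,"hand":-1}
    - {"travel":[0,0,0],"roll":0,"hand":-1}

```text
t: 8.95
position: [0.5239, 0.0462, 0.3209]
eef_rot: [0.299, 0.954, 0.001, -0.0]
contact_force: [0.4, -0.3, 0.3]
grip_width: 0.0867
finger_force: 0.0
```

```bash
python3 - <<'E'
from h import *
a,b=capture("top"),capture("side")
g=(.562,-.166,.216)
ea,eb=ell(a,g)[0],ell(b,g)[0]
X=cv2.triangulatePoints(P(a),P(b),np.array(ea[0]),np.array(eb[0])); print((X[:3]/X[3]).ravel(),ea,eb)
for p in(a,b):
  for l in("case_centre","black_wheel_centre"): print(l,[np.round(d["location"],3).tolist() for d in mark_of(p,l)])
c=[cv2.resize(p["image"][v-50:v+50,u-50:u+50],(390,390),interpolation=cv2.INTER_CUBIC) for p,(u,v) in((a,(320,189)),(b,(274,202)))]
cv2.imwrite("pics/end.png",np.hstack(c)[:,:,::-1])
E
```

```text
[ 0.56220929 -0.16611765  0.21719911] ((321.7095642089844, 188.00633239746094), (30.283309936523438, 31.502689361572266), 143.79974365234375) ((274.1776123046875, 177.41395568847656), (15.333246231079102, 26.04232406616211), 87.50503540039062)
case_centre [[0.55, -0.366, 0.044], [0.375, -0.17, 0.045], [0.762, -0.228, 0.046], [0.558, -0.163, 0.063]]
black_wheel_centre [[0.477, 0.162, 0.204]]
case_centre [[0.376, -0.173, 0.044], [0.558, -0.164, 0.062], [0.764, -0.231, 0.041], [0.551, -0.36, 0.045]]
black_wheel_centre [[0.478, 0.161, 0.204]]
```

View pics/end.png

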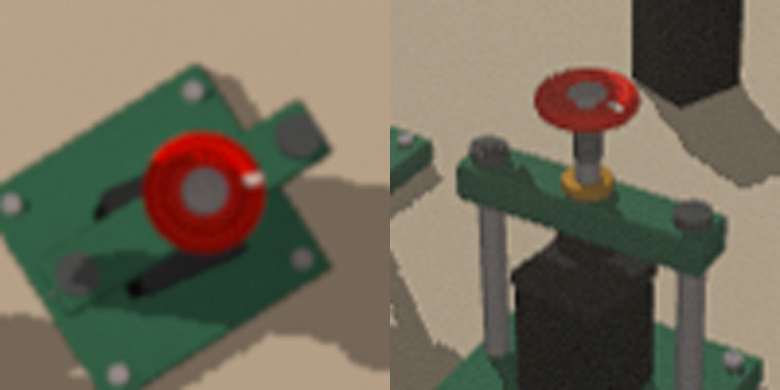

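The wheel has risen about 12 mm and its mark has turned about 72° (1.26 rad). The case and the black wheel are where they were, and the hand is clear.

```bash
python3 -c "
from rig import *
print(job_done())"
```

```text
the job is handed in; nothing more can be done
None
```

I turned the red handwheel about 1.25 rad anticlockwise, to within about 0.05 rad of its upper stop, and let go; the case and the black-wheel press show no movement beyond camera error, and the job is handed in (no verdict was returned).

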